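# Rock a tight relay out of its socket and stand it in the tester

### The job

The orange relay in the middle of the railway control board is suspect: ease it out of its tight socket by rocking it gently along its long side, a few degrees one way and then the other, until all its pins are free; do not yank it straight up, which pulls the springy green board up, and do not lever it far over, which bends the pins. Stand it on its pins on the black rubber mat and let go, then take it again by its other pair of sides and stand it upright in the tester between the two blue plates, about midway along them, on the white floor, and let go. Leave the amber jar and the screwdriver beside the mat where they are.

Things in the scene. Friction and masses are not known exactly. Their poses are not given: they have to be found in the camera images.
- relay: Plug-in relay: orange case with white top, 44 (x) x 30 (y) x 46 mm, on four steel blade pins 15 mm long; 61 mm high in all, 70 to 120 g. Origin: centre of the pin tips' level, z up through the top. Pins 6 mm wide along x, 2.5 thick along y, centred at x +-17, y +-11 mm: it stands on them. At first in the middle socket, origin 13.5 mm below the mouth, case 1.5 mm above it.
- relay_top (a point): Centre of the relay's white top face, 61 mm above its origin, axes as the relay's. In the socket only the two x end faces are free to grip, for along y the neighbours stand 14 mm off. It is rocked about its y axis; the slots leave the pins 3 mm of play each way along x (about 12 degrees of tilt when fully in) and hardly any along y.
- socket (a point): Centre of the mouth of the middle socket (top of its black block, 50 x 38 mm), 44 mm above the table. Axes: x across the board (the relay's x at the start), y along the row of three sockets 44 mm apart, z up. In the outer two stand fixed grey relays of the same size, black tops, 91.5 mm above the table. The green board is 120 x 190 mm, its top 24 mm above the table.
- contacts (a point): Centre of the hidden spring contacts, 3 mm below the socket mouth; they snap behind two ridges on each pin. A pair of pins (+x or -x pair) needs about 16 N (13 to 19) to click past each: first when risen 3 mm, then it rests at 5.7 mm, again at 8.5 mm, free at 10.5 mm. A straight pull must beat both pairs at once (about 30 N); tilting about the tips of one pair draws only the other up.
- deck (a joint): Rise of the whole green board with its sockets on springy rubber feet: 0 at rest, in metres, positive upwards, about 6 N per mm. It may be pulled up 4 mm (24 N) at the very most.
- mat_top (a point): Centre of the upper face of the black rubber mat, 130 x 130 mm, 3 mm thick, fixed on the table; x and y along its edges, z up.
- bay_floor (a point): Centre of the tester's white floor (90 x 130 mm), 6 mm above the table. Two upright blue plates, inner faces at x +-27 mm, 5 mm thick, 110 mm long along y, tops 52 mm above this point: a channel 54 mm wide, open above and at both y ends. The relay goes in with its x (44 mm) across the channel, either way round, so there it can only be held by its y faces. z up.
- pills: Small amber jar with white cap, 34 mm across, 62 mm high, standing between robot and mat; origin under its centre; bystander.
- driver: Screwdriver with red handle, 170 mm long, lying beyond the mat; origin under it; bystander.
Things that resemble listed ones, but are neither listed nor needed, are in the scene too. Leave any pink look-alike of the part that bears socket alone.

How it is judged:
On the way, in this order (a step that is already met when the one before it is completed fails the run):
1. the relay leans at least 3 degrees in its socket with its pins still in (angle between relay's own z axis and vertical above 0.052 rad and z of relay in the frame of socket below -0.003 m and horizontal distance between relay and socket below 0.015 m).
2. the relay's pins are clear of the socket (z of relay in the frame of socket above 0.005 m), for 0.1 s.
3. the relay stands upright on the mat, let go (x of relay in the frame of mat_top between -0.06 and 0.06 m and y of relay in the frame of mat_top between -0.06 and 0.06 m and z of relay in the frame of mat_top between -0.004 and 0.004 m and angle between relay's own z axis and vertical below 0.1 rad and linear speed of relay below 0.02 m/s and contact force between the fingers and relay below 0.05 N), for 0.2 s.
At the end, for the whole second after the job is handed in: The relay stands at rest on its pins on the tester's floor (pin tips within 4 mm of it), upright within 0.1 rad, its origin within 30 mm of the middle along the channel and 12 mm across it, its x axis across the channel within 0.25 rad, let go (x of relay in the frame of bay_floor between -0.012 and 0.012 m and y of relay in the frame of bay_floor between -0.03 and 0.03 m and z of relay in the frame of bay_floor between -0.004 and 0.004 m and angle between relay's own z axis and vertical below 0.1 rad and angle between the x axis of relay and the x axis of bay_floor, either way round below 0.25 rad and linear speed of relay below 0.02 m/s and angular speed of relay below 0.2 rad/s); the robot touches nothing.
It fails at once if the green board is pulled up more than 4 mm (24 N) (value of joint deck above 0.004 m).
It fails at once if the relay is levered over more than 16 degrees while its pins are in the socket (angle between relay's own z axis and vertical above 0.28 rad and z of relay in the frame of socket below -0.003 m and horizontal distance between relay and socket below 0.025 m).
It fails at once if the amber jar or the screwdriver is moved more than 30 mm (distance of any of pills, driver from where it was at the start of the episode above 0.03 m).
It also fails if it takes over 61 s, if anything falls off the work surface, if the arm or the gripper's body presses on something with over 40 N, if the wrist force passes 120 N, or if a joint passes its speed limit or range.

### The arm

A 7-joint arm with a two-finger parallel gripper is mounted at the origin on the work surface. World frame = base frame: x ahead of the robot, y to its left, z up, the work surface at z = 0. Lengths are in m, angles in rad, forces in N, time in s.
With the tool pointing down it reaches from about 0.4 to 0.875 m from the base axis. Payload 19.3 kg.
Tool frame: the origin (TCP) lies midway between the tips of the shut fingers; the grasp point (between the pads) lies 19 mm behind it (bot.pinch_z is the distance from the TCP to the grasp point, in m); z points along the fingers, y is the direction in which the jaws open and shut (so a half turn about z gives the same grasp; the last joint's range is limited). The gripper opens to 85 mm and grips with 20 to 120 N. Pads are 22 mm wide; open, the fingers measure 114 mm over their backs; the gripper's body (76 mm by 85 mm) begins 54 mm behind the grasp point. The pads swing forward as they close: fully open they stand 13 mm farther back than shut.
Start: joints at [-1.412, 0.521, -0.036, 1.599, 0.021, 1.021, -0.113], TCP at [0.142, 0.609, 0.231] pointing down, gripper open.
Joint ranges: [-2.91, 2.91], [-0.3, 2.13], [-1.5, 1.42], [0.17, 2.43], [-1.26, 4.41], [0.16, 1.93], [-2.52, 2.52]. Speed limits (rad/s): [1.89, 1.89, 2.39, 2.39, 3.01, 3.01, 3.01].

### API

Orientations are given as [roll, pitch, yaw] about the fixed x, y, z axes, in that order (R = Rz(yaw) Ry(pitch) Rx(roll)).
In Python, from workcell import bot gives the robot as it stands. The module is installed in compiled form; this text tells all that it offers.
- The arm moves only by the tool move_arm, never from a script. Its argument "moves" is text: rows parted by semicolons, each of 4 numbers parted by spaces: the shift along the tool's x, y, z in mm, then the turn about the tool's z in rad. In form: dx dy dz yaw; .... A call has exactly 10 rows; each row is the pose to reach, as a shift and turn from the pose commanded when the call began, along the tool's axes at that moment; what a row does not reach only later rows make up. A row lasts 1/12 s, in which the tool goes at most 41.7 mm and 7.16 degrees, less where a joint would pass 70% of its speed; a pose out of reach is approached as far as the arm can. A call with a gripper value outside its range is refused whole. "grip" is the opening, from 0 (shut) to 1 (fully open), set as the call begins (left out, the last holds). The fingers move at their own pace and stop on an object; "grip_force" is the grip in N (left out, the last holds). Time passes only in rows, so rows that repeat a pose let the fingers close, or fill a call up. It gives the time, the measured TCP pose, the force and the opening at its end, in the units of the state.
- bot.observe(): the state, without advancing time (a new reading comes with each control period).
- bot.grab_frame(name): name is "side" or "top" or "wrist"; returns a dict with "frame" (384x512x3 uint8, red, green, blue), "z_map" (384x512 float32, m along the optical axis (not along the pixel's ray), 0 where there is no reading), "K" (3x3 intrinsics, pixels), "eye" and "attitude" of the camera in the world. Camera axes: x right, y up, looking along -z (the intrinsics and any distortion apply to the point x, -y, -z); pixel columns grow to the right and rows downward; lengths in m; the calibration is good to about 2 mm. A picture is of the moment at which its call begins.
- bot.job_done(): hands the job in, once; it reports no verdict.
Trained networks look in a picture, given as the dict that the camera call returned (one of the last four; its "shot" number tells which), for a name from the list of things; names that differ only in an ending like _2 or _b are one class to them, and where a whole thing is asked for, a point or a joint stands for the part that bears it (a point fixed in the world has none). Each returns a list of dicts, best first, with "conf" (0 to 1); they miss things now and then, are a little off and sometimes report something else, mostly with a low value. They report only what shows in the picture. A call takes as long as a camera call. They do not tell look-alikes from the thing itself.
- bot.search_frame(picture, label): "at" ([column, row] in pixels, amid what is visible of it).
- bot.pinpoint(picture, label): "at" ([column, row] in pixels: a listed point, or the origin of a listed thing).
The state is a dict: "clock": time; "qpos": joint angles; "qd": joint speeds; "joint_efforts": joint torques, N m; "position": TCP position; "tool_rot": TCP orientation; "force": force on the tool from outside, world axes, zero at the start; "moment": the same for the moment, N m; "grip_width": finger opening in m.
Only numpy, scipy, OpenCV 4.12 (cv2) and the standard library are available. Lean on these libraries where they do the work, as an engineer would, in place of code of your own. Each camera call takes 0.05 s, during which the arm holds its last target. There are 200 camera calls.

## Working session

There is one attempt and no reset: what is moved stays moved. The work goes in short steps, Python scripts to look and compute and a tool call to move; the robot and the scene stay as the last step left them, time stands still between calls to the robot, and variables do not carry over. Pictures are saved under pics/ and viewed, about 8 in all and at most 12, crops included, and the job is handed in when it is done.

Besides the shell and the picture viewer there is one more tool, called after ">>>" as name(argument=value, ...) on one line, values as JSON. move_arm: Moves the arm, as the interface text tells. Its arguments: {"type":"object","properties":{"moves":{"type":"string"},"grip":{"type":"number"},"grip_force":{"type":"number"}},"required":["moves"]}

```bash
mkdir -p pics && cat > h.py <<'E'
import numpy as np, cv2
from scipy.spatial.transform import Rotation as R
from workcell import bot
np.set_printoptions(precision=4,suppress=True)
def att(p):
    a=np.array(p["attitude"],float)
    return a if a.shape==(3,3) else R.from_euler('xyz',a).as_matrix()
def cloud(p):
    z=p["z_map"].astype(float);K=np.array(p["K"]);v,u=np.mgrid[0:z.shape[0],0:z.shape[1]]
    c=np.stack([(u-K[0,2])/K[0,0]*z,-(v-K[1,2])/K[1,1]*z,-z],-1)
    w=c@att(p).T+np.array(p["eye"]); w[z==0]=np.nan
    return w
def pix_at_z(p,uv,zw):
    K=np.array(p["K"]);d=att(p)@np.array([(uv[0]-K[0,2])/K[0,0],-(uv[1]-K[1,2])/K[1,1],-1])
    e=np.array(p["eye"]);return e+d*(zw-e[2])/d[2]
def save(p,n,crop=None,s=1):
    im=p["frame"][:,:,::-1]
    if crop: im=im[crop[1]:crop[3],crop[0]:crop[2]]
    cv2.imwrite("pics/"+n,cv2.resize(im,None,fx=s,fy=s,interpolation=cv2.INTER_CUBIC))
E
python3 - <<'E'
from h import *
s=bot.observe();print({k:np.round(v,4) for k,v in s.items()},bot.pinch_z)
a=[]
for n in("top","side"):
    p=bot.grab_frame(n);a.append(p["frame"]);print(n,{k:p[k] for k in p if k not in("frame","z_map")})
    w=cloud(p)
    for l in("relay","relay_top","socket","mat_top","bay_floor","pills","driver"):
        for f in("pinpoint","search_frame"):
            for r in getattr(bot,f)(p,l)[:3]:
                u=np.round(r["at"]).astype(int);print(l,f,round(r["conf"],2),u,w[min(u[1],383),min(u[0],511)])
cv2.imwrite("pics/a.png",cv2.resize(np.vstack(a)[:,:,::-1],None,fx=.78,fy=.78))
cv2.imwrite("pics/top.png",cv2.resize(a[0][:,:,::-1],None,fx=1.5,fy=1.5))
E
```

```text
{'clock': np.float64(0.0), 'qpos': array([-1.4122,  0.522 , -0.0364,  1.6   ,  0.0212,  1.0211, -0.1128]), 'qd': array([-0.0015,  0.0004,  0.0007,  0.0006,  0.0016, -0.0002, -0.0004]), 'joint_efforts': array([ -0.0006, -92.7105,   1.9795, -36.9932,   0.0179,   0.008 ,
         0.    ]), 'position': array([0.1417, 0.6084, 0.2307]), 'tool_rot': array([-3.1405,  0.0001,  2.9128]), 'force': array([ 0.0348,  0.5541, -0.4052]), 'moment': array([ 0.0088, -0.0046, -0.0374]), 'grip_width': np.float64(0.0852)} 0.0187
top {'K': array([[468.3241,   0.    , 253.2018],
       [  0.    , 468.3241, 186.0928],
       [  0.    ,   0.    ,   1.    ]]), 'eye': array([ 0.4149, -0.0022,  1.1942]), 'attitude': array([ 0.0805,  0.0125, -1.5792]), 'shot': 1}
relay pinpoint 0.57 [161 177] [0.5275 0.2291 0.0929]
relay pinpoint 0.15 [164 178] [0.5259 0.2236 0.0849]
relay search_frame 0.56 [161 178] [0.5254 0.2297 0.09  ]
relay_top pinpoint 0.59 [158 176] [0.5302 0.2367 0.091 ]
relay_top search_frame 0.69 [159 176] [0.5304 0.2349 0.0883]
socket pinpoint 0.73 [165 177] [0.5281 0.221  0.086 ]
socket pinpoint 0.64 
[... 1279 characters left out ...]
1 0.0688]
socket search_frame 0.67 [319 341] [0.3038 0.1673 0.0446]
mat_top pinpoint 0.67 [204 211] [0.5968 0.0084 0.0026]
mat_top search_frame 0.59 [202 214] [0.5959 0.0171 0.003 ]
bay_floor pinpoint 0.67 [280 150] [ 0.5194 -0.1884  0.0468]
bay_floor pinpoint 0.48 [156 310] [0.5155 0.2463 0.0847]
bay_floor pinpoint 0.41 [157 313] [0.5149 0.247  0.0774]
bay_floor search_frame 0.7 [276 146] [ 0.5516 -0.2445  0.0062]
pills pinpoint 0.75 [277 247] [0.4258 0.034  0.0219]
pills search_frame 0.61 [278 233] [0.4271 0.0328 0.0607]
pills search_frame 0.53 [151 308] [0.5229 0.2474 0.0856]
driver pinpoint 0.68 [159 196] [0.7037 0.0151 0.0008]
driver search_frame 0.83 [164 182] [ 0.7026 -0.0069  0.0233]
```

View pics/a.png

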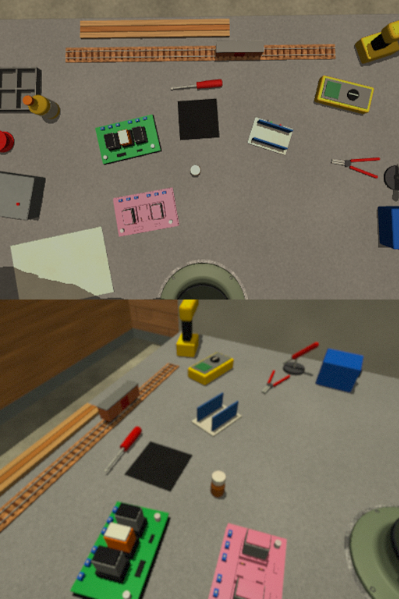

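The top view shows two candidates for the part bearing the socket. The green board is at about (165,177) with the orange relay in it, and the pink look-alike is at about (187,273). The green one fits the description, so I'll measure it precisely and confirm in a crop.

```bash
python3 - <<'E'
from h import *
p=bot.grab_frame("top");w=cloud(p);f=p["frame"].astype(int);r,g,b=f[...,0],f[...,1],f[...,2]
hsv=cv2.cvtColor(p["frame"],cv2.COLOR_RGB2HSV).astype(int)
def rect(m,n,zfix=None,box=None):
    if box is not None:
        k=np.zeros_like(m);k[box[1]:box[3],box[0]:box[2]]=1;m=m&k
    v,u=np.nonzero(m)
    q=w[v,u] if zfix is None else np.array([pix_at_z(p,a,zfix) for a in zip(u,v)])
    q=q[~np.isnan(q[:,0])]
    c,s,a=cv2.minAreaRect((q[:,:2]*1000).astype(np.float32));print(n,len(q),"c",np.round(c,1),"size",np.round(s,1),"ang",round(a,1),"zmed",np.median(q[:,2]),"mean",q.mean(0))
green=(hsv[...,0]>45)&(hsv[...,0]<80)&(hsv[...,1]>120)
rect(green,"green",.024,(110,130,215,225))
H=(w[...,2]>.083)&(w[...,2]<.1)
rect(H,"3 tops",.0915,(110,130,215,225))
white=(hsv[...,1]<60)&(hsv[...,2]>140)&(w[...,2]>.08)
rect(white,"white top",.0915,(110,130,215,225))
rect((hsv[...,2]<60)&(w[...,2]<.01),"mat",.003,(215,115,295,190))
rect((w[...,2]>.045)&(w[...,2]<.07),"plates",.058,(300,140,390,205))
rect((w[...,2]>.03),"tester plate A",.058,(300,140,390,172))
rect((w[...,2]>.03),"tester plate B",.058,(300,172,390,205))
rect((hsv[...,1]<60)&(hsv[...,2]>140),"bay",.006,(300,140,390,205))
a=cv2.resize(p["frame"][130:220,110:220],None,fx=5,fy=5)
c=cv2.resize(p["frame"][140:210,305:385],None,fx=4,fy=450/70)
cv2.imwrite("pics/b.png",np.hstack([a,cv2.resize(p["frame"][140:210,310:380],(240,240)).repeat(1,0) if 0 else cv2.copyMakeBorder(cv2.resize(p["frame"][140:210,310:380],(245,245)),0,205,0,0,cv2.BORDER_CONSTANT)])[:,:,::-1])
E
```

```text
green 2244 c [531.3 236.7] size [120.8 190.2] ang 12.9 zmed 0.02400000000000002 mean [0.528  0.2317 0.024 ]
3 tops 677 c [530.7 235.4] size [ 43.9 117.7] ang 12.8 zmed 0.09149999999999991 mean [0.5309 0.2356 0.0915]
white top 173 c [532.4 237.2] size [39.7 25. ] ang 13.0 zmed 0.09149999999999991 mean [0.532  0.2371 0.0915]
mat 2460 c [617.2  20.3] size [167.5 147.1] ang 3.5 zmed 0.0029999999999998916 mean [0.5979 0.0096 0.003 ]
plates 265 c [ 538.4 -224.6] size [109.9  66. ] ang 71.3 zmed 0.05800000000000005 mean [ 0.5394 -0.2247  0.058 ]
tester plate A 243 c [ 568.5 -233.8] size [111.1  17.7] ang 71.2 zmed 0.05800000000000005 mean [ 0.5675 -0.2325  0.058 ]
tester plate B 169 c [ 509.7 -214.1] size [111.5   9.1] ang 71.8 zmed 0.05800000000000005 mean [ 0.51   -0.2134  0.058 ]
bay 1050 c [ 540.2 -225.4] size [129.3  91.1] ang 71.7 zmed 0.006000000000000005 mean [ 0.5374 -0.2226  0.006 ]
```

View pics/b.png

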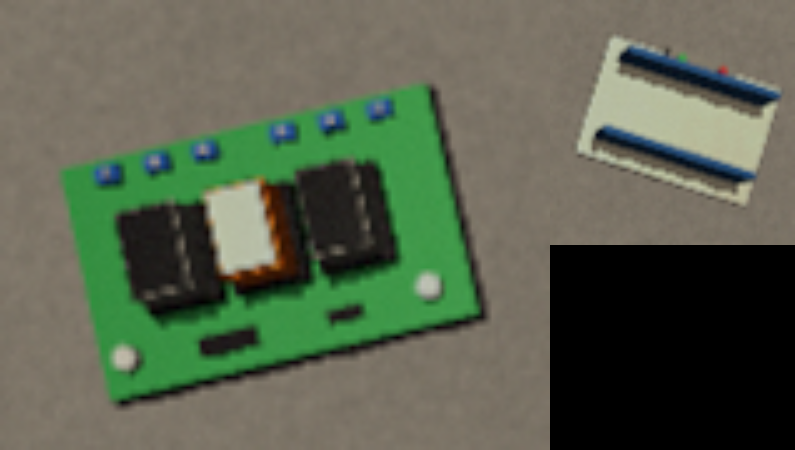

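Confirmed: the white-topped orange relay sits between two black-topped greys on the green board, at crop (245,230), and the pink board isn't it. Measured positions:
- **Relay and socket:** about (0.5315, 0.2365), relay x axis at 12.9°.
- **Tester:** centre (0.539, -0.225), channel direction 71.5°.
- **Mat:** about (0.598, 0.012).

Next I'll compute the approach.

```bash
cat >> h.py <<'E'
def rel(xyz,ydeg=None):
    s=bot.observe();M=R.from_euler('xyz',s["tool_rot"]).as_matrix()
    d=M.T@(np.array(xyz)-s["position"])*1000
    yd=np.degrees(np.arctan2(M[1,1],M[0,1]))
    dy=0 if ydeg is None else -np.radians((ydeg-yd+180)%360-180)
    print("shift mm",np.round(d,1),"yaw",round(dy,4),"| y now",round(yd,2),"pos",np.round(s["position"],4),"rot",np.round(s["tool_rot"],3),"F",np.round(s["force"],1),"w",round(float(s["grip_width"]),4),"t",round(float(s["clock"]),2))
E
python3 -c "
from h import *
rel([.5315,.2365,.19],12.9)"
```

```text
shift mm [-464.  -274.1   41.3] yaw 1.1168 | y now 76.89 pos [0.1418 0.6087 0.2313] rot [-3.142 -0.     2.913] F [-0.  -0.6 -0.4] w 0.0857 t 1.55
```

>>> move_arm(moves="-34 -20 0 0.11; -68 -40 0 0.22; -103 -61 0 0.33; -137 -81 0 0.44; -171 -101 0 0.56; -206 -121 0 0.67; -240 -142 0 0.78; -274 -162 0 0.89; -309 -182 0 1.0; -335 -198 0 1.117", grip=1, grip_force=20)

```text
clock: 2.38
position: [0.4253, 0.3373, 0.2317]
tool_rot: [3.141, 0.0, 1.789]
force: [0.5, 0.2, 0.0]
grip_width: 0.0854
```

```bash
python3 -c "
from h import *
rel([.5315,.2365,.19],12.9)"
```

```text
shift mm [-121.4   81.8   41.8] yaw -0.0073 | y now 12.48 pos [0.4253 0.3373 0.2317] rot [3.141 0.    1.789] F [0.5 0.2 0. ] w 0.0854 t 2.38
```

>>> move_arm(moves="-30 20 10 0; -60 40 20 0; -90 60 32 0; -110 74 38 0; -122 82 42 0; -122 82 42 0; -122 82 42 0; -122 82 42 0; -122 82 42 0; -122 82 42 0")

```text
clock: 3.22
position: [0.5298, 0.2402, 0.1896]
tool_rot: [3.141, -0.0, 1.797]
force: [0.6, 0.6, -0.2]
grip_width: 0.0856
```

```bash
python3 - <<'E'
from h import *
rel([.5315,.2365,.19],12.9)
p=bot.grab_frame("wrist");w=cloud(p)
hsv=cv2.cvtColor(p["frame"],cv2.COLOR_RGB2HSV).astype(int)
m=(hsv[...,1]<70)&(hsv[...,2]>120)&(w[...,2]>.085)&(w[...,2]<.1)
m=cv2.morphologyEx(m.astype(np.uint8),cv2.MORPH_OPEN,np.ones((3,3)))
n,l,st,_=cv2.connectedComponentsWithStats(m);i=1+st[1:,4].argmax();print(n,st[i])
for nm,mm in(("white",l==i),("tops",(w[...,2]>.086)&(w[...,2]<.097))):
    q=w[mm];c,s,a=cv2.minAreaRect((q[:,:2]*1000).astype(np.float32));print(nm,len(q),np.round(c,1),np.round(s,1),round(a,1),"z",np.median(q[:,2]))
print(p["eye"],[ (r["conf"],r["at"]) for r in bot.pinpoint(p,"relay_top")])
save(p,"w1.png")
E
```

```text
shift mm [-4.   0.9 -0.4] yaw 0.0013 | y now 12.97 pos [0.5298 0.2402 0.1896] rot [ 3.141 -0.     1.797] F [ 0.6  0.6 -0.2] w 0.0856 t 3.22
2 [ 242  182   43   26 1031]
white 1031 [533.8 235.6] [39.1 25.9] 12.5 z 0.09136450663324541
tops 5302 [415.3 207. ] [288.5 115.9] 13.9 z 0.09124486961084749
[0.5114 0.3221 0.3324] [(0.55, [264.3, 194.3])]
```

View pics/w1.png

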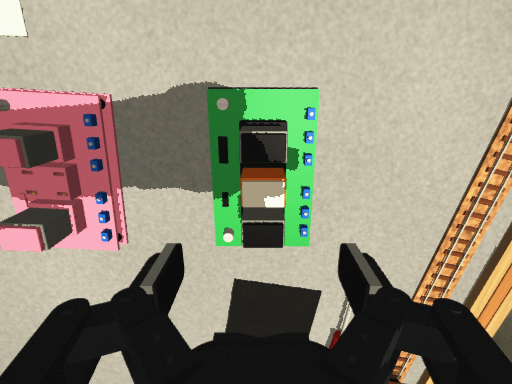

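```bash
python3 -c "
from h import *
rel([.533,.2362,.052],12.8)"
```

```text
shift mm [ -4.3   2.1 137.6] yaw 0.0025 | y now 12.95 pos [0.53   0.2399 0.1896] rot [ 3.141 -0.     1.797] F [ 0.3  0.2 -0.4] w 0.0851 t 3.32
```

>>> move_arm(moves="-4 2 30 0; -4 2 60 0; -4 2 90 0; -4 2 110 0; -4 2 125 0; -4 2 134 0; -4 2 137.5 0; -4 2 137.5 0; -4 2 137.5 0; -4 2 137.5 0")

```text
clock: 4.15
position: [0.5336, 0.2361, 0.0528]
tool_rot: [3.14, -0.0, 1.796]
force: [-0.1, 0.3, 1.1]
grip_width: 0.0855
```

```bash
python3 -c "
from h import *
rel([.533,.2362,.052],12.8)"
```

```text
shift mm [ 0.3 -0.6  0.8] yaw 0.0016 | y now 12.89 pos [0.5336 0.2361 0.0528] rot [ 3.14  -0.     1.796] F [-0.1  0.3  1.1] w 0.0855 t 4.15
```

>>> move_arm(moves="0 -0.5 0 0; 0 -0.5 0 0; 0 -0.5 0 0; 0 -0.5 0 0; 0 -0.5 0 0; 0 -0.5 0 0; 0 -0.5 0 0; 0 -0.5 0 0; 0 -0.5 0 0; 0 -0.5 0 0", grip=0, grip_force=25)

```text
clock: 4.98
position: [0.5328, 0.2358, 0.0519]
tool_rot: [3.141, -0.0, 1.796]
force: [1.6, 1.3, 2.9]
grip_width: 0.0439
```

```bash
python3 -c "
from h import *
rel([.533,.2362,.052],12.8)"
```

```text
shift mm [ 0.4  0.3 -0.1] yaw 0.0016 | y now 12.89 pos [0.5328 0.2358 0.0519] rot [ 3.141 -0.     1.796] F [1.6 1.3 2.9] w 0.0439 t 4.98
```

>>> move_arm(moves="0 1 -0.3 0; 0 2 -0.7 0; 0 3 -1.1 0; 0 4 -1.5 0; 0 5 -1.9 0; 0 6 -2.3 0; 0 6 -2.3 0; 0 6 -2.3 0; 0 6 -2.3 0; 0 6 -2.3 0")

```text
clock: 5.82
position: [0.5363, 0.2363, 0.053]
tool_rot: [-3.137, 0.001, 1.796]
force: [-8.1, -1.0, -4.6]
grip_width: 0.0434
```

```bash
cat >> h.py <<'E'
def tilt():
    # fit plane to white top in side view, report height & tilt along relay x
    p=bot.grab_frame("side");w=cloud(p)
    hsv=cv2.cvtColor(p["frame"],cv2.COLOR_RGB2HSV).astype(int)
    m=(w[...,2]>.05)&(abs(w[...,0]-.532)<.07)&(abs(w[...,1]-.236)<.03)
    o=m&(hsv[...,1]>120)&((hsv[...,0]<22))
    t=m&(hsv[...,1]<70)&(hsv[...,2]>110)&(w[...,2]>.08)
    print("orange",o.sum(),"white",t.sum())
    ax=np.array([np.cos(np.radians(12.9)),np.sin(np.radians(12.9))])
    for n,k in(("white",t),("orange",o)):
        q=w[k]
        if len(q)<20: continue
        xx=q[:,:2]@ax; xx0=np.array([.532,.236])@ax
        A=np.c_[xx-xx0,q[:,:2]@[-ax[1],ax[0]],np.ones(len(q))]
        c=np.linalg.lstsq(A,q[:,2],rcond=None)[0]
        print(n,"slope deg",np.degrees(np.arctan(-c[0])),"x range",xx.min()-xx0,xx.max()-xx0,"z",np.percentile(q[:,2],[2,50,98]))
    return p
E
python3 -c "
from h import *
rel([.533,.2362,.052],12.8)
p=tilt();save(p,'s1.png',(60,230,260,380),3)"
```

```text
shift mm [ 0.6 -3.2  1. ] yaw 0.0019 | y now 12.91 pos [0.5363 0.2363 0.053 ] rot [-3.137  0.001  1.796] F [-8.1 -1.  -4.6] w 0.0434 t 5.82
orange 400 white 212
white slope deg 8.165864784165946 x range -0.03568265087679201 0.07057572689688008 z [0.0897 0.0918 0.1552]
orange slope deg 31.594947074769703 x range -0.03735795092886962 0.029641467632252283 z [0.0512 0.0733 0.1706]
```

View pics/s1.png

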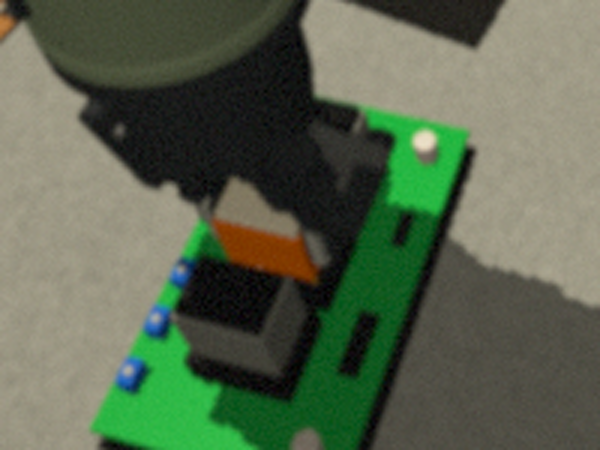

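```bash
cat >> h.py <<'E'
def tilt2(p):
    w=cloud(p);f=p["frame"];hsv=cv2.cvtColor(f,cv2.COLOR_RGB2HSV).astype(int)
    a=np.radians(12.9);ax=np.array([np.cos(a),np.sin(a)]);ay=np.array([-ax[1],ax[0]])
    d=w[...,:2]-np.array([.532,.236]);X=d@ax;Y=d@ay
    # front orange face (+y side): points with Y 0.010..0.020
    o=(abs(X)<.032)&(Y>.006)&(Y<.026)&(w[...,2]>.05)&(w[...,2]<.11)&(hsv[...,1]>110)&(hsv[...,0]<22)
    t=(abs(X)<.03)&(abs(Y)<.017)&(w[...,2]>.083)&(w[...,2]<.112)&(hsv[...,1]<80)&(hsv[...,2]>90)
    xs=X[o];zs=w[...,2][o];T=[]
    for b in np.arange(-.02,.02,.004):
        k=(xs>=b)&(xs<b+.004)
        if k.sum()>3:T.append((b+.002,np.percentile(zs[k],95)))
    T=np.array(T);s=np.polyfit(*T.T,1) if len(T)>2 else [0,0]
    A=np.c_[X[t],Y[t],np.ones(t.sum())];z=w[...,2][t]
    for _ in range(4):
        c=np.linalg.lstsq(A,z,rcond=None)[0];r=abs(A@c-z);k=r<max(.0015,2*r.std());A,z=A[k],z[k]
    print("edge tilt %.1f z0 %.4f | top plane tilt %.1f ytilt %.1f z0 %.4f n %d o %d"%(np.degrees(np.arctan(-s[0])),s[1],np.degrees(np.arctan(-c[0])),np.degrees(np.arctan(c[1])),c[2],len(z),o.sum()))
def chk():
    rel([.533,.2362,.052],12.8); tilt2(bot.grab_frame("side"))
E
python3 -c "
from h import *
chk()"
```

```text
shift mm [ 0.6 -3.2  1. ] yaw 0.0018 | y now 12.91 pos [0.5363 0.2363 0.053 ] rot [-3.137  0.001  1.796] F [-7.6 -1.9 -3.4] w 0.0433 t 5.87
edge tilt 0.4 z0 0.0860 | top plane tilt 1.2 ytilt -1.8 z0 0.0922 n 211 o 379
```

>>> move_arm(moves="0 1 -0.2 0; 0 2 -0.4 0; 0 3 -0.6 0; 0 4 -0.8 0; 0 5 -1 0; 0 6 -1.2 0; 0 6 -1.2 0; 0 6 -1.2 0; 0 6 -1.2 0; 0 6 -1.2 0")

```text
clock: 6.75
position: [0.5368, 0.2364, 0.0525]
tool_rot: [-3.125, 0.002, 1.797]
force: [-34.0, -6.4, 0.7]
grip_width: 0.0437
```

```bash
python3 -c "
from h import *
chk()"
```

```text
shift mm [ 0.7 -3.8  0.6] yaw 0.0024 | y now 12.94 pos [0.5368 0.2364 0.0525] rot [-3.125  0.002  1.797] F [-34.   -6.4   0.7] w 0.0437 t 6.75
edge tilt 0.8 z0 0.0853 | top plane tilt 1.3 ytilt -1.2 z0 0.0915 n 209 o 370
```

>>> move_arm(moves="0 -3 0 0; 0 -6 0 0; 0 -9 0 0; 0 -12 0 0; 0 -12 -1 0; 0 -12 -3 0; 0 -12 -3 0; 0 -12 -3 0; 0 -12 -3 0; 0 -12 -3 0", grip=0.6, grip_force=50)

```text
clock: 7.63
position: [0.5327, 0.2356, 0.0583]
tool_rot: [3.142, 0.0, 1.796]
force: [0.6, 0.4, 0.3]
grip_width: 0.0514
```

```bash
python3 -c "
from h import *
chk()"
```

```text
shift mm [0.5 0.4 6.3] yaw 0.0015 | y now 12.89 pos [0.5327 0.2356 0.0583] rot [3.142 0.    1.796] F [0.6 0.4 0.3] w 0.0514 t 7.63
edge tilt -0.2 z0 0.0852 | top plane tilt -0.3 ytilt -0.8 z0 0.0912 n 286 o 402
```

>>> move_arm(moves="0 2 0 0; 0 4 0 0; 0 6 0 0; 0 7 -0.5 0; 0 8 -1 0; 0 9 -1.5 0; 0 10 -2 0; 0 11 -2.5 0; 0 12 -3 0; 0 12 -3 0")

```text
clock: 8.52
position: [0.5406, 0.2375, 0.0598]
tool_rot: [-3.133, 0.001, 1.796]
force: [-17.3, -2.5, -3.8]
grip_width: 0.0513
```

```bash
python3 -c "
from h import *
chk()"
```

```text
shift mm [ 0.5 -7.6  7.9] yaw 0.0021 | y now 12.92 pos [0.5406 0.2375 0.0598] rot [-3.133  0.001  1.796] F [-17.3  -2.5  -3.8] w 0.0513 t 8.52
edge tilt -0.2 z0 0.0864 | top plane tilt 1.6 ytilt -1.2 z0 0.0924 n 232 o 383
```

>>> move_arm(moves="0 1 -0.5 0; 0 2 -1 0; 0 3 -1.5 0; 0 4 -2 0; 0 5 -2.5 0; 0 5 -2.5 0; 0 5 -2.5 0; 0 5 -2.5 0; 0 5 -2.5 0; 0 5 -2.5 0")

```text
clock: 9.4
position: [0.5421, 0.2378, 0.0611]
tool_rot: [-3.126, 0.001, 1.797]
force: [-32.5, -7.2, -4.8]
grip_width: 0.0513
```

```bash
python3 -c "
from h import *
chk()"
```

```text
shift mm [ 0.5 -9.1  9.2] yaw 0.0024 | y now 12.94 pos [0.5421 0.2378 0.0611] rot [-3.126  0.001  1.797] F [-32.5  -7.2  -4.8] w 0.0513 t 9.4
edge tilt 0.3 z0 0.0866 | top plane tilt 3.1 ytilt -1.6 z0 0.0930 n 231 o 393
```

>>> move_arm(moves="0 -6 0 0; 0 -12 -5 0; 0 -12 -11 0; 0 -12 -15 0; 0 -12 -15 0; 0 -10 -15 0; 0 -8 -15 0; 0 -6 -15.5 0; 0 -5 -16 0; 0 -4 -16.5 0")

```text
clock: 10.28
position: [0.5425, 0.2379, 0.0791]
tool_rot: [-3.135, 0.001, 1.796]
force: [-18.0, -4.1, 1.4]
grip_width: 0.0513
```

```bash
python3 -c "
from h import *
chk()"
```

```text
shift mm [ 0.5 -9.5 27.1] yaw 0.0018 | y now 12.9 pos [0.5425 0.2379 0.0791] rot [-3.135  0.001  1.796] F [-18.   -4.1   1.4] w 0.0513 t 10.28
edge tilt 0.0 z0 0.0855 | top plane tilt 3.8 ytilt -1.1 z0 0.0922 n 315 o 392
```

>>> move_arm(moves="0 1 -0.5 0; 0 2 -1 0; 0 3 -1.5 0; 0 4 -2 0; 0 4 -2 0; 0 4 -2 0; 0 4 -2 0; 0 4 -2 0; 0 4 -2 0; 0 4 -2 0")

```text
clock: 11.17
position: [0.5473, 0.2389, 0.0816]
tool_rot: [-3.137, 0.0, 1.796]
force: [-12.4, -2.6, 6.8]
grip_width: 0.0512
```

```bash
python3 -c "
from h import *
chk()"
```

```text
shift mm [  0.5 -14.4  29.6] yaw 0.0017 | y now 12.9 pos [0.5473 0.2389 0.0816] rot [-3.137  0.     1.796] F [-12.4  -2.6   6.8] w 0.0512 t 11.17
edge tilt -19.4 z0 0.0836 | top plane tilt 8.8 ytilt 0.2 z0 0.0936 n 311 o 412
```

>>> move_arm(moves="0 -2 2 0; 0 -4 4 0; 0 -6 4.5 0; 0 -8 4 0; 0 -10 3 0; 0 -12 2 0; 0 -14 1 0; 0 -15 0 0; 0 -16 -1 0; 0 -16 -1 0")

```text
clock: 12.05
position: [0.5343, 0.2361, 0.0838]
tool_rot: [3.14, -0.0, 1.796]
force: [4.3, 1.4, -2.3]
grip_width: 0.051
```

```bash
python3 -c "
from h import *
chk()"
```

```text
shift mm [ 0.4 -1.3 31.8] yaw 0.0015 | y now 12.88 pos [0.5343 0.2361 0.0838] rot [ 3.14  -0.     1.796] F [ 4.3  1.4 -2.3] w 0.051 t 12.05
edge tilt 1.9 z0 0.0891 | top plane tilt 2.3 ytilt -0.0 z0 0.0950 n 396 o 425
```

>>> move_arm(moves="0 -1 -0.5 0; 0 -2 -1 0; 0 -3 -1.5 0; 0 -4 -2 0; 0 -5 -2.5 0; 0 -6 -3 0; 0 -6 -3 0; 0 -6 -3 0; 0 -6 -3 0; 0 -6 -3 0")

```text
clock: 12.93
position: [0.5282, 0.2347, 0.0865]
tool_rot: [3.141, -0.0, 1.796]
force: [4.9, 1.5, 4.1]
grip_width: 0.0514
```

```bash
python3 -c "
from h import *
chk()"
```

```text
shift mm [ 0.4  5.  34.5] yaw 0.0015 | y now 12.89 pos [0.5282 0.2347 0.0865] rot [ 3.141 -0.     1.796] F [4.9 1.5 4.1] w 0.0514 t 12.93
edge tilt -4.1 z0 0.0893 | top plane tilt -4.3 ytilt -0.7 z0 0.0954 n 414 o 410
```

>>> move_arm(moves="0 3 4 0; 0 5 8 0; 0 5 14 0; 0 5 18 0; 0 5 20 0; 0 5 20 0; 0 5 20 0; 0 5 20 0; 0 5 20 0; 0 5 20 0")

```text
clock: 13.82
position: [0.5327, 0.2357, 0.0665]
tool_rot: [3.141, -0.0, 1.796]
force: [0.5, -0.2, -0.3]
grip_width: 0.0511
```

```bash
python3 -c "
from h import *
chk()"
```

```text
shift mm [ 0.4  0.4 14.5] yaw 0.0016 | y now 12.89 pos [0.5327 0.2357 0.0665] rot [ 3.141 -0.     1.796] F [ 0.5 -0.2 -0.3] w 0.0511 t 13.82
edge tilt -3.5 z0 0.0903 | top plane tilt -3.4 ytilt -0.4 z0 0.0961 n 288 o 427
```

>>> move_arm(moves="0 0 0 0; 0 0 0 0; 0 0 0 0; 0 0 -0.5 0; 0 0 -1 0; 0 0 -1.5 0; 0 0 -2 0; 0 0 -2 0; 0 0 -2 0; 0 0 -2 0", grip=0, grip_force=30)

```text
clock: 14.7
position: [0.5332, 0.2358, 0.0682]
tool_rot: [3.14, 0.0, 1.796]
force: [7.7, 1.5, -5.6]
grip_width: 0.0439
```

```bash
python3 -c "
from h import *
chk()"
```

```text
shift mm [ 0.4 -0.2 16.2] yaw 0.0015 | y now 12.89 pos [0.5332 0.2358 0.0682] rot [3.14  0.    1.796] F [ 7.7  1.5 -5.6] w 0.0439 t 14.7
edge tilt -2.8 z0 0.0912 | top plane tilt -3.7 ytilt -0.4 z0 0.0973 n 261 o 408
```

>>> move_arm(moves="0 1 -0.2 0; 0 2 -0.4 0; 0 3 -0.6 0; 0 4 -0.8 0; 0 5 -1 0; 0 6 -1 0; 0 6 -1 0; 0 6 -1 0; 0 6 -1 0; 0 6 -1 0")

```text
clock: 15.58
position: [0.5356, 0.2363, 0.0685]
tool_rot: [-3.135, 0.0, 1.796]
force: [-13.2, -2.9, 2.1]
grip_width: 0.0436
```

```bash
python3 -c "
from h import *
chk()"
```

```text
shift mm [ 0.5 -2.5 16.5] yaw 0.0019 | y now 12.91 pos [0.5356 0.2363 0.0685] rot [-3.135  0.     1.796] F [-13.2  -2.9   2.1] w 0.0436 t 15.58
edge tilt -0.7 z0 0.0902 | top plane tilt -0.9 ytilt -1.0 z0 0.0964 n 270 o 414
```

>>> move_arm(moves="0 -3 0 0; 0 -6 -5 0; 0 -6 -10 0; 0 -6 -15 0; 0 -4 -15 0; 0 -1 -15 0; 0 2 -15 0; 0 4 -15.5 0; 0 6 -16.5 0; 0 7 -17.5 0", grip=0.6, grip_force=50)

```text
clock: 16.47
position: [0.5427, 0.2379, 0.0856]
tool_rot: [-3.135, 0.001, 1.796]
force: [-16.2, -3.7, 1.0]
grip_width: 0.051
```

```bash
python3 -c "
from h import *
chk()"
```

```text
shift mm [ 0.5 -9.6 33.7] yaw 0.0018 | y now 12.91 pos [0.5427 0.2379 0.0856] rot [-3.135  0.001  1.796] F [-16.2  -3.7   1. ] w 0.051 t 16.47
edge tilt 0.2 z0 0.0906 | top plane tilt 3.4 ytilt -0.9 z0 0.0969 n 330 o 428
```

>>> move_arm(moves="0 1 -0.5 0; 0 2 -1 0; 0 3 -1.5 0; 0 4 -2.5 0; 0 4 -3 0; 0 4 -3.5 0; 0 4 -4 0; 0 4 -4 0; 0 4 -4 0; 0 4 -4 0")

```text
clock: 17.35
position: [0.5496, 0.2395, 0.0908]
tool_rot: [3.141, -0.0, 1.796]
force: [-0.1, -0.3, 0.1]
grip_width: 0.0515
```

```bash
python3 -c "
from h import *
chk()"
```

```text
shift mm [  0.4 -16.9  38.8] yaw 0.0016 | y now 12.89 pos [0.5496 0.2395 0.0908] rot [ 3.141 -0.     1.796] F [-0.1 -0.3  0.1] w 0.0515 t 17.35
edge tilt -12.6 z0 0.0912 | top plane tilt 13.7 ytilt 1.0 z0 0.1017 n 258 o 474
```

>>> move_arm(moves="0 0 0 0; 0 -2 0 0; 0 -4 0 0; 0 -5 4 0; 0 -6 8 0; 0 -6 12 0; 0 -6 15 0; 0 -6 15 0; 0 -6 15 0; 0 -6 15 0", grip=0.75)

```text
clock: 18.23
position: [0.5435, 0.2381, 0.0758]
tool_rot: [3.141, 0.0, 1.796]
force: [0.2, 0.0, 0.0]
grip_width: 0.0641
```

```bash
python3 -c "
from h import *
chk();p=bot.grab_frame('side');save(p,'s2.png',(60,220,260,370),3)"
```

```text
shift mm [  0.5 -10.6  23.8] yaw 0.0015 | y now 12.89 pos [0.5435 0.2381 0.0758] rot [3.141 0.    1.796] F [0.2 0.  0. ] w 0.0641 t 18.23
edge tilt -14.8 z0 0.0913 | top plane tilt 13.3 ytilt 2.2 z0 0.1017 n 258 o 475
```

View pics/s2.png

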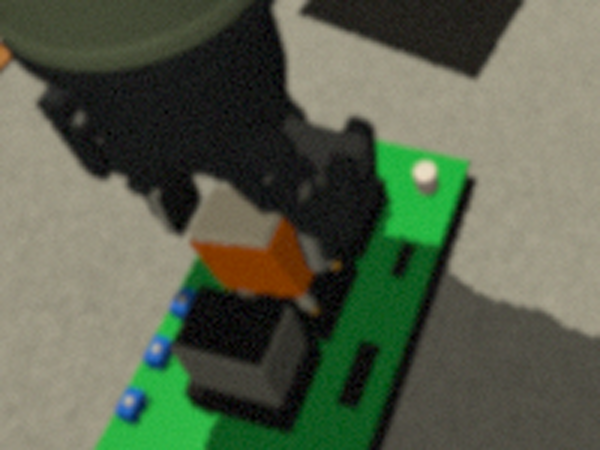

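>>> move_arm(moves="0 0 0 0; 0 0 0 0; 0 0 0 0; 0 -1 -0.5 0; 0 -2 -1 0; 0 -3 -1.5 0; 0 -4 -2 0; 0 -4 -2 0; 0 -4 -2 0; 0 -4 -2 0", grip=0, grip_force=40)

```text
clock: 19.17
position: [0.5403, 0.2375, 0.0783]
tool_rot: [3.14, -0.0, 1.796]
force: [4.0, 1.4, 3.9]
grip_width: 0.0445
```

```bash
python3 -c "
from h import *
chk()"
```

```text
shift mm [ 0.3 -7.5 26.3] yaw 0.0015 | y now 12.89 pos [0.5403 0.2375 0.0783] rot [ 3.14  -0.     1.796] F [4.  1.4 3.9] w 0.0445 t 19.17
edge tilt -1.9 z0 0.0929 | top plane tilt 11.2 ytilt 1.7 z0 0.1007 n 294 o 450
```

>>> move_arm(moves="0 -1 -0.5 0; 0 -2 -1 0; 0 -3 -1.5 0; 0 -4 -2 0; 0 -5 -2.5 0; 0 -6 -3 0; 0 -6 -3.5 0; 0 -6 -3.5 0; 0 -6 -3.5 0; 0 -6 -3.5 0")

```text
clock: 20.05
position: [0.5357, 0.2364, 0.0817]
tool_rot: [3.137, -0.0, 1.796]
force: [15.2, 3.8, -6.8]
grip_width: 0.0431
```

```bash
python3 -c "
from h import *
chk()"
```

```text
shift mm [ 0.4 -2.8 29.7] yaw 0.0013 | y now 12.88 pos [0.5357 0.2364 0.0817] rot [ 3.137 -0.     1.796] F [15.2  3.8 -6.8] w 0.0431 t 20.05
edge tilt 8.2 z0 0.0950 | top plane tilt 8.1 ytilt -0.4 z0 0.1013 n 300 o 444
```

>>> move_arm(moves="0 -0.5 -0.5 0; 0 -1 -1 0; 0 -1.5 -1.5 0; 0 -2 -1.5 0; 0 -2.5 -1.5 0; 0 -3 -1.5 0; 0 -3 -1.5 0; 0 -3 -1.5 0; 0 -3 -1.5 0; 0 -3 -1.5 0")

```text
clock: 20.93
position: [0.5337, 0.2359, 0.0834]
tool_rot: [3.135, -0.0, 1.795]
force: [21.1, 4.1, -8.6]
grip_width: 0.0432
```

```bash
python3 -c "
from h import *
chk()"
```

```text
shift mm [ 0.5 -0.8 31.4] yaw 0.0013 | y now 12.87 pos [0.5337 0.2359 0.0834] rot [ 3.135 -0.     1.795] F [21.1  4.1 -8.6] w 0.0432 t 20.93
edge tilt 6.0 z0 0.0956 | top plane tilt 5.1 ytilt 0.3 z0 0.1014 n 321 o 445
```

>>> move_arm(moves="0 -0.5 -0.5 0; 0 -1 -1 0; 0 -1.5 -1.5 0; 0 -2 -1.5 0; 0 -2 -1.5 0; 0 -2 -1.5 0; 0 -2 -1.5 0; 0 -2 -1.5 0; 0 -2 -1.5 0; 0 -2 -1.5 0")

```text
clock: 21.82
position: [0.5318, 0.2354, 0.0849]
tool_rot: [3.135, -0.0, 1.795]
force: [20.8, 5.0, -8.6]
grip_width: 0.0428
```

```bash
python3 -c "
from h import *
chk()"
```

```text
shift mm [ 0.5  1.2 32.9] yaw 0.0012 | y now 12.87 pos [0.5318 0.2354 0.0849] rot [ 3.135 -0.     1.795] F [20.8  5.  -8.6] w 0.0428 t 21.82
edge tilt 1.1 z0 0.0965 | top plane tilt 3.5 ytilt -0.6 z0 0.1020 n 322 o 446
```

>>> move_arm(moves="0 -1 -0.5 0; 0 -2 -1 0; 0 -3 -1.5 0; 0 -3 -2 0; 0 -3 -2 0; 0 -3 -2 0; 0 -3 -2 0; 0 -3 -2 0; 0 -3 -2 0; 0 -3 -2 0")

```text
clock: 22.7
position: [0.5291, 0.2348, 0.0872]
tool_rot: [3.135, -0.0, 1.795]
force: [16.9, 3.1, -3.6]
grip_width: 0.0426
```

```bash
python3 -c "
from h import *
chk()"
```

```text
shift mm [ 0.5  3.9 35.2] yaw 0.0012 | y now 12.87 pos [0.5291 0.2348 0.0872] rot [ 3.135 -0.     1.795] F [16.9  3.1 -3.6] w 0.0426 t 22.7
edge tilt 2.4 z0 0.0970 | top plane tilt -0.6 ytilt 0.3 z0 0.1030 n 338 o 437
```

>>> move_arm(moves="0 0.5 -0.5 0; 0 1 -1 0; 0 1.5 -1.5 0; 0 2 -2 0; 0 2 -2.5 0; 0 2 -3 0; 0 2 -3.5 0; 0 2 -4 0; 0 2 -5 0; 0 2 -6 0")

```text
clock: 23.58
position: [0.527, 0.2343, 0.092]
tool_rot: [-3.14, 0.0, 1.796]
force: [-0.5, 0.3, -1.3]
grip_width: 0.0427
```

```bash
python3 -c "
from h import *
chk()
rel([.598,.012,.17],-18.5)"
```

```text
shift mm [ 0.5  6.4 40. ] yaw 0.0016 | y now 12.89 pos [0.527  0.2343 0.092 ] rot [-3.14   0.     1.796] F [-0.5  0.3 -1.3] w 0.0427 t 23.58
edge tilt 2.3 z0 0.1017 | top plane tilt 1.0 ytilt 0.1 z0 0.1078 n 320 o 453
shift mm [-232.6   19.3  -77.7] yaw 0.5479 | y now 12.89 pos [0.5272 0.2344 0.0923] rot [-3.141  0.     1.796] F [ 1.2 -0.2  0. ] w 0.0425 t 23.63
```

>>> move_arm(moves="0 0 -25 0; 0 0 -50 0; 0 0 -75 0; -30 2 -78 0; -65 5 -78 0.11; -100 8 -78 0.22; -135 11 -78 0.33; -170 14 -78 0.44; -205 17 -78 0.548; -225 19 -78 0.548")

```text
clock: 24.47
position: [0.5966, 0.0154, 0.1704]
tool_rot: [3.141, 0.001, 1.237]
force: [0.0, -0.8, -0.6]
grip_width: 0.0427
```

```bash
python3 -c "
from h import *
rel([.598,.012,.115],-18.5)
p=bot.grab_frame('wrist');save(p,'w2.png')
p=bot.grab_frame('side');w=cloud(p);save(p,'s3.png',(100,120,356,312),3)
"
```

```text
shift mm [-2.7  2.4 55.4] yaw -0.0105 | y now -19.1 pos [0.5966 0.0154 0.1704] rot [3.141 0.001 1.237] F [ 0.  -0.8 -0.6] w 0.0427 t 24.47
```

View pics/s3.png

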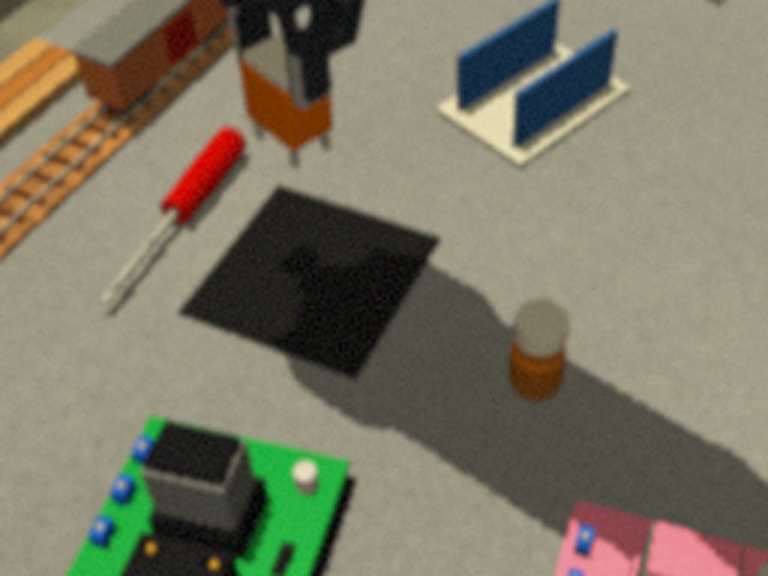

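>>> move_arm(moves="-2.5 2.5 25 0; -2.5 2.5 50 0; -2.5 2.5 75 0; -2.5 2.5 95 0; -2.5 2.5 107 0; -2.5 2.5 113 0; -2.5 2.5 117 0; -2.5 2.5 119 0; -2.5 2.5 120 0; -2.5 2.5 121 0")

```text
clock: 25.4
position: [0.5985, 0.0164, 0.05]
tool_rot: [3.141, -0.001, 1.248]
force: [0.1, -0.1, -0.4]
grip_width: 0.0428
```

```bash
python3 -c "
from h import *
rel([.598,.012,.049],-18.5)
p=bot.grab_frame('side');w=cloud(p)
hsv=cv2.cvtColor(p['frame'],cv2.COLOR_RGB2HSV).astype(int)
m=(abs(w[...,0]-.598)<.04)&(abs(w[...,1]-.012)<.04)&(hsv[...,1]>110)&(hsv[...,0]<22)&(w[...,2]>.005)&(w[...,2]<.08)
z=w[...,2][m];print(m.sum(),np.percentile(z,[1,3,97,99]))
"
```

```text
shift mm [-4.3  0.9  1. ] yaw -0.0001 | y now -18.51 pos [0.5985 0.0164 0.05  ] rot [ 3.141 -0.001  1.248] F [ 0.1 -0.1 -0.4] w 0.0428 t 25.4
332 [0.0089 0.0201 0.0608 0.0619]
```

>>> move_arm(moves="0 0 0.5 0; 0 0 1 0; 0 0 1.5 0; 0 0 2 0; 0 0 2.5 0; 0 0 2.5 0; 0 0 2.5 0; 0 0 2.5 0; 0 0 2.5 0; 0 0 2.5 0")

```text
clock: 26.28
position: [0.5985, 0.0166, 0.0479]
tool_rot: [3.141, -0.001, 1.248]
force: [-5.6, 2.4, 17.5]
grip_width: 0.043
```

>>> move_arm(moves="0 0 -0.5 0; 0 0 -0.7 0; 0 0 -0.7 0; 0 0 -0.7 0; 0 0 -0.7 0; 0 0 -0.7 0; 0 0 -0.7 0; 0 0 -0.7 0; 0 0 -0.7 0; 0 0 -0.7 0", grip=1)

```text
clock: 27.12
position: [0.598, 0.0163, 0.0475]
tool_rot: [-3.142, 0.0, 1.248]
force: [-0.4, 0.3, -0.3]
grip_width: 0.0855
```

```bash
python3 -c "
from h import *
rel([.598,.012,.049],-18.5)
p=bot.grab_frame('side');save(p,'s4.png',(130,140,300,268),4)
"
```

```text
shift mm [-4.1  1.3 -1.5] yaw -0.0002 | y now -18.51 pos [0.598  0.0163 0.0475] rot [-3.142  0.     1.248] F [-0.4  0.3 -0.3] w 0.0855 t 27.12
```

View pics/s4.png

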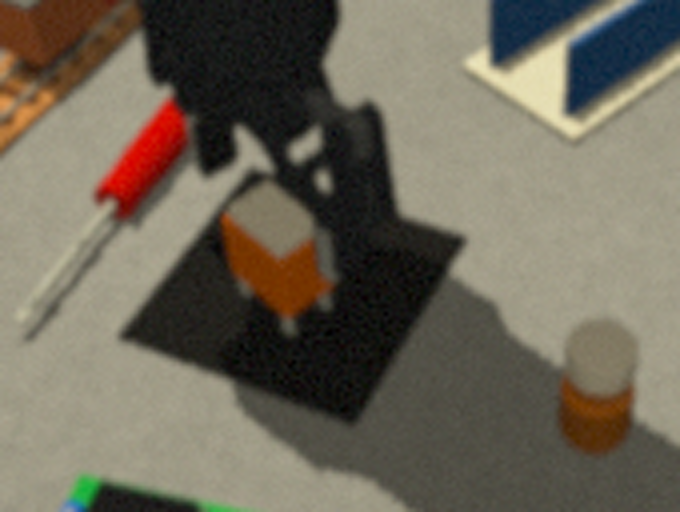

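```bash
python3 -c "
from h import *
print(bot.observe()['qpos'])"
```

```text
[-0.363   0.7616  0.3504  1.8107 -0.4073  0.641  -0.0945]
```

>>> move_arm(moves="0 0 -20 0; 0 0 -45 0; 0 0 -70 0; 0 0 -85 0.12; 0 0 -85 0.24; 0 0 -85 0.36; 0 0 -85 0.48; 0 0 -85 0.6; 0 0 -85 0.72; 0 0 -85 0.8")

```text
clock: 28.0
position: [0.598, 0.0164, 0.1325]
tool_rot: [3.142, -0.0, 0.441]
force: [0.3, 0.6, -0.3]
grip_width: 0.0853
```

```bash
python3 -c "
from h import *
print(bot.observe()['qpos']);rel([.598,.0163,.132],-108.5)"
```

```text
[-0.5474  0.6988  0.6399  1.7823 -0.5404  0.8429 -0.7792]
shift mm [-0.1  0.1  0.5] yaw 0.7641 | y now -64.72 pos [0.598  0.0164 0.1325] rot [ 3.142 -0.     0.441] F [ 0.3  0.6 -0.3] w 0.0853 t 28.0
```

>>> move_arm(moves="0 0 0 0.12; 0 0 0 0.24; 0 0 0 0.36; 0 0 0 0.48; 0 0 0 0.6; 0 0 0 0.7; 0 0 0 0.764; 0 0 0 0.764; 0 0 0 0.764; 0 0 0 0.764")

```text
clock: 28.83
position: [0.598, 0.0163, 0.1325]
tool_rot: [-3.142, 0.0, -0.314]
force: [0.5, 0.6, 0.3]
grip_width: 0.0852
```

```bash
python3 - <<'E'
from h import *
print(bot.observe()['qpos']);rel([.598,.0163,.045],-108.5)
for n in("side","top","wrist"):
    p=bot.grab_frame(n);w=cloud(p)
    hsv=cv2.cvtColor(p["frame"],cv2.COLOR_RGB2HSV).astype(int)
    m=(hsv[...,1]<80)&(hsv[...,2]>60)&(abs(w[...,2]-.064)<.004)&(abs(w[...,0]-.598)<.05)&(abs(w[...,1]-.016)<.05)
    m=cv2.morphologyEx(m.astype(np.uint8),cv2.MORPH_OPEN,np.ones((3,3)))>0
    if m.sum()<20: print(n,"none");continue
    q=w[m];c,s,a=cv2.minAreaRect((q[:,:2]*1000).astype(np.float32));print(n,len(q),np.round(c,1),np.round(s,1),round(a,1),"z",np.median(q[:,2]))
    if n=="wrist": save(p,"w3.png")
E
```

```text
[-0.6551  0.776   0.836   1.7874 -0.7171  0.9122 -1.3809]
shift mm [-0.   0.  87.5] yaw 0.0092 | y now -107.97 pos [0.598  0.0163 0.1325] rot [-3.142  0.    -0.314] F [0.5 0.6 0.3] w 0.0852 t 28.83
side 224 [597.8  18.8] [26.  42.1] 70.4 z 0.06406976321703783
top none
wrist 1355 [599.9  18.2] [24.8 39.5] 71.0 z 0.06403813839093797
```

View pics/w3.png

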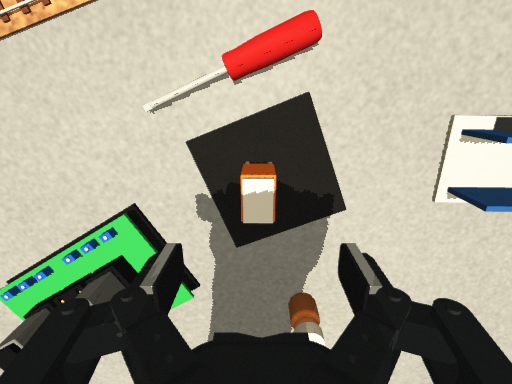

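>>> move_arm(moves="0 -2 25 0; 0 -2 50 0; 0 -2 75 0; 0 -2 90 0; 0 -2 98 0; 0 -2 102 0; 0 -2 102 0; 0 -2 102 0; 0 -2 102 0; 0 -2 102 0")

```text
clock: 29.82
position: [0.5991, 0.0183, 0.0314]
tool_rot: [-3.141, -0.001, -0.316]
force: [0.3, 0.9, -0.3]
grip_width: 0.0854
```

>>> move_arm(moves="0 0 0 0; 0 0 0 0; 0 0 0 0; 0 0 0 0; 0 0 0 0; 0 0 0 0; 0 0 0 0; 0 0 0 0; 0 0 0 0; 0 0 0 0", grip=0, grip_force=30)

```text
clock: 30.65
position: [0.5987, 0.0181, 0.0306]
tool_rot: [3.142, -0.0, -0.316]
force: [-1.7, -0.3, 4.8]
grip_width: 0.0297
```

```bash
python3 -c "
from h import *
rel([.539,-.225,.13],-108.5);print(bot.observe()['qpos'])"
```

```text
shift mm [ 18.9 249.6 -99.4] yaw 0.0066 | y now -108.12 pos [0.5987 0.0181 0.0306] rot [ 3.142 -0.    -0.316] F [-1.7 -0.3  4.8] w 0.0297 t 30.65
[-0.5807  0.9023  0.7026  1.8236 -0.8447  0.7452 -1.2931]
```

Gripped by the y faces (29.7 mm). I'll lift it and carry it to the tester.

>>> move_arm(moves="0 0 -25 0; 0 0 -50 0; 0 0 -80 0; 2 30 -95 0; 4 62 -99 0; 7 95 -99 0; 10 130 -99 0; 13 165 -99 0; 16 200 -99 0; 19 230 -99 0.007")

```text
clock: 31.48
position: [0.5442, -0.2085, 0.1295]
tool_rot: [3.141, -0.0, -0.324]
force: [0.3, 0.1, -0.1]
grip_width: 0.0297
```

>>> move_arm(moves="0 10 0 0; 0 18 0 0; 0 20 0 0; 0 20 0 0; 0 20 0 0; 0 20 0 0; 0 20 0 0; 0 20 0 0; 0 20 0 0; 0 20 0 0")

```text
clock: 32.32
position: [0.5389, -0.2251, 0.1295]
tool_rot: [-3.142, 0.0, -0.323]
force: [-0.1, 1.5, -0.1]
grip_width: 0.0294
```

```bash
python3 - <<'E'
from h import *
print(bot.observe()['qpos']);rel([.539,-.225,.09],-108.5)
for n in("wrist","side"):
    p=bot.grab_frame(n);w=cloud(p)
    hsv=cv2.cvtColor(p["frame"],cv2.COLOR_RGB2HSV).astype(int)
    blue=(hsv[...,0]>95)&(hsv[...,0]<130)&(hsv[...,1]>100)&(abs(w[...,2]-.057)<.006)&(abs(w[...,0]-.54)<.1)&(abs(w[...,1]+.225)<.09)
    fl=(hsv[...,1]<70)&(hsv[...,2]>120)&(abs(w[...,2]-.006)<.003)&(abs(w[...,0]-.54)<.1)&(abs(w[...,1]+.225)<.1)
    a=np.radians(71.5);ay=np.array([np.cos(a),np.sin(a)]);ax=np.array([ay[1],-ay[0]])
    q=w[blue][:,:2]-[.539,-.225]
    X=q@ax;Y=q@ay
    for s in(-1,1):
        k=X*s>0
        if k.sum()>5: print(n,s,k.sum(),"X",np.percentile(X[k],[2,50,98]),"Y",Y[k].min(),Y[k].max(),"slope",np.degrees(np.polyfit(Y[k],X[k],1)[0]))
    q=w[fl][:,:2]
    if len(q)>20:print("floor",len(q),cv2.minAreaRect((q*1000).astype(np.float32)))
    save(p,"bay_%s.png"%n)
E
```

```text
[-0.2258  0.7457  0.8019  1.8271 -0.6899  0.873  -0.9827]
shift mm [ 0.1 -0.1 39.5] yaw -0.0001 | y now -108.51 pos [ 0.5389 -0.2251  0.1295] rot [-3.142  0.    -0.323] F [-0.1  1.5 -0.1] w 0.0294 t 32.32
wrist -1 558 X [-0.0295 -0.0254 -0.024 ] Y -0.05651544183296542 0.052447066937482426 slope 0.09111451640547845
wrist 1 1042 X [0.0295 0.0328 0.0346] Y -0.056953073681959634 0.05273424580146991 slope 0.2872271505506185
floor 5850 ((545.7197265625, -213.99264526367188), (158.64772033691406, 89.65478515625), 71.46634674072266)
side -1 69 X [-0.0315 -0.0303 -0.0291] Y -0.04949472699376772 0.05204140045349892 slope 0.06397069816073457
side 1 84 X [0.027  0.0287 0.0304] Y -0.03972340561613892 0.052401554445024444 slope -0.09961557598276642
floor 383 ((530.2445068359375, -225.90957641601562), (186.7181396484375, 100.30352020263672), 64.1219482421875)
```

View pics/bay_wrist.png

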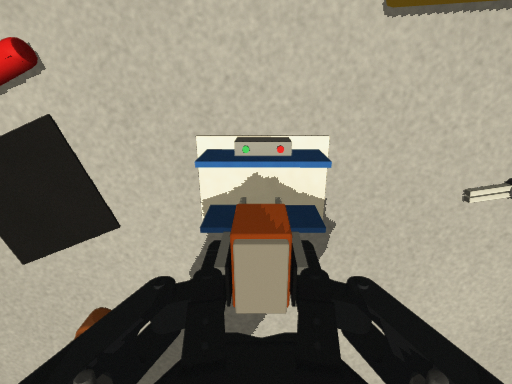

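>>> move_arm(moves="1 0 20 0; 1 0 40 0; 1 0 58 0; 1 0 70 0; 1 0 80 0; 1 0 87 0; 1 0 91 0; 1 0 93 0; 1 0 94 0; 1 0 95 0")

```text
clock: 33.25
position: [0.5401, -0.2258, 0.035]
tool_rot: [3.142, -0.001, -0.323]
force: [0.6, -0.0, -0.3]
grip_width: 0.0296
```

```bash
python3 -c "
from h import *
rel([.539,-.225,.0336],-108.5)
p=bot.grab_frame('side');save(p,'s5.png',(200,90,360,210),5)"
```

```text
shift mm [-1.3 -0.4  1.4] yaw -0.0004 | y now -108.52 pos [ 0.5401 -0.2258  0.035 ] rot [ 3.142 -0.001 -0.323] F [ 0.6 -0.  -0.3] w 0.0296 t 33.25
```

View pics/s5.png

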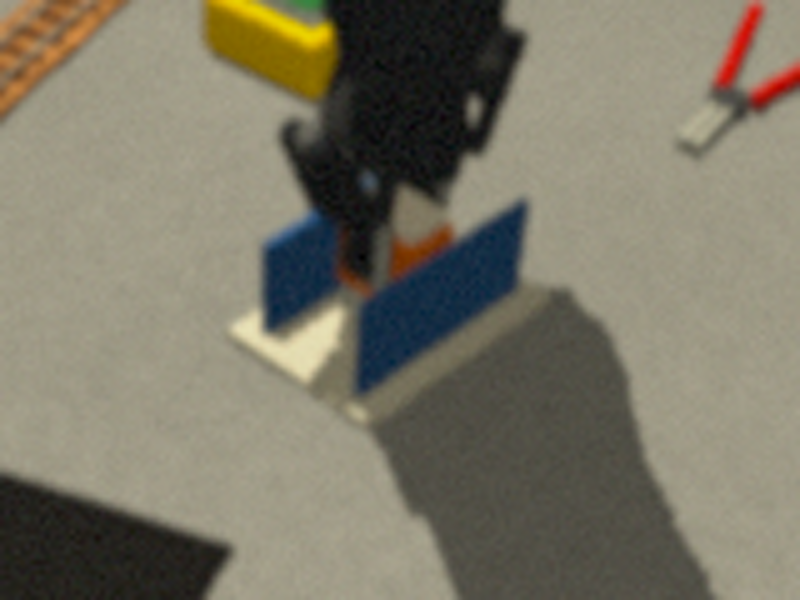

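In the crop the relay hangs between the blue plates at about (400,250), with no contact force. I'll lower it the last bit.

>>> move_arm(moves="0 0 0.3 0; 0 0 0.6 0; 0 0 0.9 0; 0 0 1.2 0; 0 0 1.4 0; 0 0 1.4 0; 0 0 1.4 0; 0 0 1.4 0; 0 0 1.4 0; 0 0 1.4 0")

```text
clock: 34.13
position: [0.54, -0.2256, 0.0336]
tool_rot: [-3.141, -0.0, -0.323]
force: [-1.7, 1.4, 7.8]
grip_width: 0.0294
```

Contact at 7.8 N, so the relay is on the floor. I'll release it, then rise.

>>> move_arm(moves="0 0 -0.5 0; 0 0 -0.5 0; 0 0 -0.5 0; 0 0 -0.5 0; 0 0 -0.5 0; 0 0 -0.5 0; 0 0 -0.5 0; 0 0 -0.5 0; 0 0 -0.5 0; 0 0 -0.5 0", grip=1)

```text
clock: 34.97
position: [0.5398, -0.2256, 0.0336]
tool_rot: [3.142, 0.0, -0.323]
force: [-0.6, -0.6, 0.1]
grip_width: 0.0853
```

>>> move_arm(moves="0 0 -8 0; 0 0 -20 0; 0 0 -40 0; 0 0 -65 0; 0 0 -90 0; 0 0 -115 0; 0 0 -140 0; 0 0 -150 0; 0 0 -150 0; 0 0 -150 0")

```text
clock: 35.8
position: [0.5399, -0.2254, 0.1841]
tool_rot: [-3.141, -0.001, -0.323]
force: [-0.6, 0.1, 0.2]
grip_width: 0.0854
```

```bash
python3 - <<'E'
from h import *
rel([.539,-.225,.18],-108.5)
a=np.radians(71.5);ay=np.array([np.cos(a),np.sin(a)]);ax=np.array([ay[1],-ay[0]])
for n in("wrist","side"):
    p=bot.grab_frame(n);w=cloud(p)
    hsv=cv2.cvtColor(p["frame"],cv2.COLOR_RGB2HSV).astype(int)
    reg=(abs(w[...,0]-.54)<.07)&(abs(w[...,1]+.225)<.08)
    m=reg&(hsv[...,1]<80)&(hsv[...,2]>60)&(abs(w[...,2]-.067)<.004)
    q=w[m]
    d=q[:,:2]-[.539,-.225];c,s,g=cv2.minAreaRect((q[:,:2]*1000).astype(np.float32))
    A=np.c_[d,np.ones(len(d))];f=np.linalg.lstsq(A,q[:,2],rcond=None)[0]
    cc=(np.array(c)/1000-[.539,-.225])
    print(n,len(q),np.round(c,1),np.round(s,1),round(g,1),"z",np.median(q[:,2]),"tilt rad",np.hypot(*f[:2]),"across",cc@ax,"along",cc@ay)
    b=reg&(hsv[...,0]>95)&(hsv[...,0]<130)&(hsv[...,1]>100)&(abs(w[...,2]-.057)<.004)
    X=(w[b][:,:2]-[.539,-.225])@ax
    print(" plates",[np.median(X[X*s>0]) for s in(-1,1)])
    save(p,"end_%s.png"%n,(190,80,350,200) if n=="side" else None,5 if n=="side" else 1)
E
```

```text
shift mm [-1.  -0.1  4.1] yaw -0.0001 | y now -108.51 pos [ 0.5399 -0.2254  0.1841] rot [-3.141 -0.001 -0.323] F [-0.6  0.1  0.2] w 0.0854 t 35.8
wrist 954 [ 541.1 -225.5] [25.1 39.5] 72.2 z 0.06703326917005506 tilt rad 0.002706541284244844 across 0.002113957247272961 along 0.0001971136484806553
 plates [np.float64(-0.025874715565255623), np.float64(0.032044945275988265)]
side 141 [ 539.2 -225.7] [28.  40.8] 74.5 z 0.06734201339864049 tilt rad 0.009186699316836671 across 0.00038545667102325313 along -0.0006084131566587405
 plates [np.float64(-0.030356320200590925), np.float64(0.028419003625532315)]
```

View pics/end_side.png

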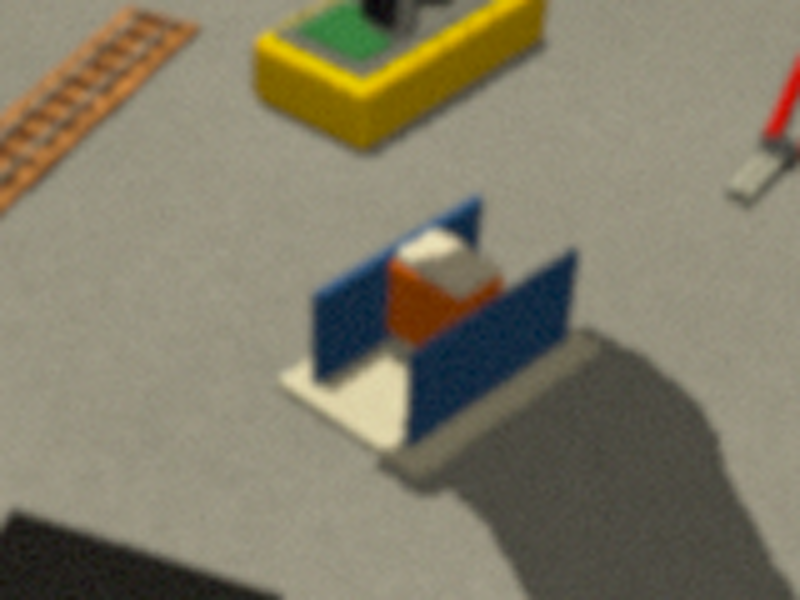

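The relay stands upright and centred between the plates at crop (440,280). Its top is at 67 mm, as expected, and the gripper is clear. Handing in.

```bash
python3 -c "
from workcell import bot
print(bot.job_done())"
```

```text
the job is handed in; nothing more can be done
None
```

I rocked the orange relay out of its socket, stood it on the mat and let go. I then took it by its other sides, stood it in the tester between the blue plates, and handed the job in at 35.8 s; no verdict was shown.

**Rocking:** Rocking with the jaws clamped barely tilted it, so I mostly pushed its end faces alternately with slightly opened jaws. I finished with a light clamped pull. The largest lean measured between moves was about 13.7° (limit 16°). Going by the wrist force at the end of each move, the lift never passed about 9 N (limit 24 N). Neither the lean nor the lift was watched during the moves.

**Last checks:**
- **Height and tilt:** the top is at 67.0–67.3 mm against an expected 67, and the tilt is under 0.01 rad.
- **Position in the channel:** about 1 mm off centre across it and under 1 mm off along it. The side and wrist cameras differ by about 2 mm across, which is within their calibration.
- **Alignment:** the relay's x axis is 0.7° (wrist) to 3° (side) off square to the channel, against a limit of about 14°.
- **Gripper:** open, raised well clear and reading almost no force.
- **Jar and screwdriver:** the arm did not go near them and they looked unmoved in the picture after the mat placing. I did not measure them again at the end.

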